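# Work the guarded lever of the cap press

### The arm

A 7-joint arm with a two-finger parallel gripper is mounted at the origin on a cart in front of the work surface, level with it; the furniture and walls round the work are solid. World frame = base frame: x ahead of the robot, y to its left, z up, the work surface at z = 0. Lengths are in mm, angles in degrees, forces in N, time in s.
With the tool pointing down it reaches from about 425 to 1025 mm from the base axis. Payload 9.4 kg.
Tool frame: the origin (TCP) lies at the very end of the fingers, on their centre line; the grasp point (between the pads) lies 19 mm behind it (robot.grip_depth is the distance from the TCP to the grasp point, in mm); z points along the fingers, y is the line along which they close (so a half turn about z gives the same grasp; the last joint's range is limited). The gripper opens to 93 mm and grips with 3 to 60 N. Pads are 15 mm wide; open, the fingers measure 128 mm over their backs; the gripper's body (75 mm by 188 mm) begins 65 mm behind the grasp point.
Start: joints at [-77.504, 34.337, -0.143, 91.639, 0.103, 54.024, -4.572], TCP at [210.654, 693.721, 180.918] pointing down, gripper open.
Joint ranges: [-147.43, 147.43], [-19.82, 112.94], [-74.19, 73.91], [6.32, 146.72], [-59.91, 239.91], [6.04, 106.73], [-150.56, 150.56]. Speed limits (degrees/s): [127.2, 127.2, 172.46, 172.46, 180, 180, 180].

### API

Orientations are given as [roll, pitch, yaw] about the fixed x, y, z axes, in that order (R = Rz(yaw) Ry(pitch) Rx(roll)).
In Python, from bench import robot, cams, regions_of gives the robot as it stands.
- The arm moves only by the tool carry_out, never from a script. Its argument "series" is a list of rows, each a list of 3 entries, a list of its own where there are three numbers: the turn, a rotation vector about the world's x, y, z in rad, then the shift along the world's x, y, z in m, then the closure in counts, from 0 (fully open) to 255 (shut). In form: [[[rx, ry, rz], [x, y, z], grip], ...]. A call has 1 to 10 rows; each row shifts and turns the commanded pose from where the row before left it; what a row does not reach is not made up. A row lasts 1/12 s, in which the tool goes at most 41.7 mm and 7.16 degrees, less where a joint would pass 70% of its speed; a pose out of reach is approached as far as the arm can. A call with a gripper value outside its range is refused whole. The fingers move at their own pace and stop on an object; "force" is the grip in N (left out, the last holds). Time passes only in rows, so rows that do not move let the fingers close. It gives the time, the measured TCP pose, the force, the opening and the grip force at its end, in the units of the state.
- robot.read_state(): the state, without advancing time (a new reading comes with each control period).
- cams.camera(name): name is "side" or "top"; returns the picture (384x512x3 uint8, blue, green, red); there is no depth.
- cams.get_calibration(name): a dict with "camera_matrix" (3x3 intrinsics, pixels), "rvec" (rotation vector, rad) and "tvec" (3), from world to camera coordinates, as OpenCV has them. Camera axes: x right, y down, z forward; pixel columns grow to the right and rows downward; lengths in mm; the calibration is good to about 2 mm. A picture is of the moment at which its call begins. get_calibration takes no time and is no camera call.
- robot.close_job(): hands the job in; it is judged then, once.
Trained networks look in the newest picture that a camera, given by its name, has taken for a name from the list of things; names that differ only in an ending like _2 or _b are one class to them, and where a whole thing is asked for, a point or a joint stands for the part that bears it (a point fixed in the world has none). Each returns a list of dicts, best first, with "p" (0 to 1); they miss things now and then, are a little off and sometimes report something else, mostly with a low value. They report only what shows in the picture. A call takes as long as a camera call. They do not tell look-alikes from the thing itself.
- regions_of(camera, query): "mask" (384x512 bool, what is visible of it) and "location" ([column, row] in pixels, amid what is visible of it).
The state is a dict: "t": time; "joint_pos": joint angles; "qd": joint speeds; "tau": joint torques, N m; "tool_pos": TCP position; "eef_rot": TCP orientation; "force": force on the tool from outside, world axes, zero at the start; "wrist_torque": the same for the moment, N m; "gripper_width": finger opening in mm; "grasp_force": force on a finger pad.
Only numpy, scipy, OpenCV 4.12 (cv2) and the standard library are available. Lean on these libraries where they do the work, as an engineer would, in place of code of your own. Each camera call takes 0.05 s, during which the arm holds its last target. There are 200 camera calls.

### The job

Two identical cap presses stand on the desk, and one of them has a dropper bottle on its seat. With the fingertips, reach down through the window in that press's guard, push the lever fully down and hold it down for about two seconds, then let it come all the way up again and withdraw. Do not touch either guard, do not work the other press's lever, and leave the bottle and everything else on the desk where it stands.

Things in the scene. Friction and masses are not known exactly. Their poses are not given: they have to be found in the camera images.
- loaded_press: cap press fixed to the desk; origin at the centre of the underside of its grey base (190 x, 180 y, 12 thick, mm), z up, x to its back. In mm: white housing x 35..90, y -25..85, z to 110; bottle seat (42 across, top z 18) at (-30, -62); over it a steel collar (36 across, bore 28, z 90..106) on a column at (34, -62), z to 112, its highest part. The one with the bottle
- loaded_guard: sheet-metal guard hood of the loaded press, same frame as the press. In mm: x -86..35, y -30..90, top plate z 107..110. Clear window in the top: x -66..12, y -13..73 (78 x 86) inside a rounded rim (6 mm bead, top z 111.5). Sides closed by sheet, front by bars, so the lever is reached only from above through the window
- loaded_pad (a point): centre of the top of the black lever pad (26 mm along press x, 34 along y) of the loaded press; moves with the lever. In the press's frame (mm): released (-27, 30, 87), below the middle of the window and 20 under the guard's plate; fully down (-25, 30, 58). Below it is free space to the base
- loaded_lever (a joint): lever of the loaded press: 0 released (up), 0.38 rad fully down at its stop (pad 29 mm lower). A spring lifts it back; at the pad 4 N starts it, 7 N holds it down. Hinge at (50, 30, 68) mm in the press's frame. It drives the collar down 20 mm round the bottle's cap
- idle_press: cap press fixed to the desk; origin at the centre of the underside of its grey base (190 x, 180 y, 12 thick, mm), z up, x to its back. In mm: white housing x 35..90, y -25..85, z to 110; bottle seat (42 across, top z 18) at (-30, -62); over it a steel collar (36 across, bore 28, z 90..106) on a column at (34, -62), z to 112, its highest part. The one without bottle
- idle_guard: sheet-metal guard hood of the idle press, same frame as the press. In mm: x -86..35, y -30..90, top plate z 107..110. Clear window in the top: x -66..12, y -13..73 (78 x 86) inside a rounded rim (6 mm bead, top z 111.5). Sides closed by sheet, front by bars, so the lever is reached only from above through the window
- idle_lever (a joint): lever of the idle press: 0 released (up), 0.38 rad fully down at its stop (pad 29 mm lower). A spring lifts it back; at the pad 4 N starts it, 7 N holds it down. Hinge at (50, 30, 68) mm in the press's frame. It drives the collar down 20 mm round the bottle's cap
- cap_bottle: white dropper bottle with a conical coloured cap, 24 mm across, 68 high, loose and upright on the seat of one press, its cap below the collar; origin at the centre of its underside
- ball_pen: ball pen, 145 mm long, 12 wide, 9 high, lying at the front of the desk (a bystander; origin at the centre of its underside)
- desk_bottle: white dropper bottle, 24 mm across, 68 high, standing on the desk between the presses (a bystander; origin at the centre of its underside)
- back_bottle: white dropper bottle, 24 mm across, 68 high, at the back of the desk (a bystander; origin at the centre of its underside)
- marker_pen: marker pen, 135 mm long, 17 thick, lying at the front of the desk (a bystander; origin at the centre of its underside)
- forceps: steel forceps, 126 mm long, 8 high, lying at the front of the desk (a bystander; origin at the centre of its underside)
- timer: small lab timer, 66x66x19 mm, at the back of the desk (a bystander; origin at the centre of its underside)
There are look-alikes about, which are no part of the job. What is shaped like the cap_bottle but yellow is not meant.

How it is judged:
By the outcome, as a careful person would: the job done as asked, in the order asked, and still so for the second after the job is handed in, with the robot touching nothing.
It also fails if it takes over 38 s, if anything falls off the work surface, if the arm or the gripper's body presses on something with over 40 N, if the wrist force passes 120 N, or if a joint passes its speed limit or range.

## Working session

There is one attempt and no reset: what is moved stays moved. The work goes in short steps, Python scripts to look and compute and a tool call to move; the robot and the scene stay as the last step left them, time stands still between calls to the robot, and variables do not carry over. Pictures are saved under pics/ and viewed, at most 10 in all, crops included, and the job is handed in when it is done.

Besides the shell and the picture viewer there is one more tool, called after "Request:" as a command line: name --argument value ..., lists and objects as JSON in quotes. carry_out: Moves the arm, as the interface text tells. Its arguments: {"type":"object","properties":{"series":{"type":"array"},"force":{"type":"number"}},"required":["series"]}

```bash
mkdir -p pics
python3 - <<'E'
from bench import robot,cams,regions_of
import cv2,numpy as np
for c in("top","side"):
    im=cams.camera(c); cv2.imwrite(f"pics/{c}0.png",im)
    k=cams.get_calibration(c); print(c,np.round(k["camera_matrix"],1).tolist(),np.round(k["rvec"],3),np.round(k["tvec"],1))
    for q in("loaded_press","loaded_guard","loaded_pad","cap_bottle"):
        for r in regions_of(c,q): print(c,q,round(r["p"],2),np.round(r["location"],1),r["mask"].sum())
s=robot.read_state();print(s["t"],s["tool_pos"],s["eef_rot"],s["gripper_width"],s["force"])
E
```

```text
top [[445.3, 0.0, 256.2], [0.0, 445.3, 193.7], [0.0, 0.0, 1.0]] [ 2.134 -2.189  0.102] [ -22.7  585.  1085.3]
top loaded_press 0.63 [311.2 194. ] 5565
top loaded_guard 0.69 [289.  207.8] 1582
top loaded_pad 0.52 [307. 207.] 211
top cap_bottle 0.65 [320.2 267.9] 99
top cap_bottle 0.59 [344.4 202.4] 41
top cap_bottle 0.55 [363.2 273. ] 102
side [[463.4, 0.0, 254.9], [0.0, 463.4, 193.5], [0.0, 0.0, 1.0]] [ 2.153 -0.593  0.265] [-493.6  232.2  940.1]
side loaded_press 0.96 [294.4 243.8] 8288
side loaded_guard 0.78 [280.1 237. ] 3414
side loaded_pad 0.52 [284.2 227.6] 239
side cap_bottle 0.8 [252.7 298.3] 260
side cap_bottle 0.77 [355.5 232.8] 202
side cap_bottle 0.75 [245.8 323.8] 308
side cap_bottle 0.61 [224.7 284.1] 284
side cap_bottle 0.57 [282.5 226. ] 214
side cap_bottle 0.5 [303.7 269.8] 198
0.5 [210.67532114 693.68983109 180.88976268] [-1.79996021e+02  5.07317071e-03  1.63107089e+02] 92.90107031851421 [-0.10004966  0.08380785 -0.05078733]
```

```bash
python3 -c "
import cv2
for c in('top','side'):
    cv2.imwrite(f'pics/{c}0b.png',cv2.resize(cv2.imread(f'pics/{c}0.png'),(800,600),interpolation=cv2.INTER_CUBIC))"
```

```text
(no output)
```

View pics/top0b.png

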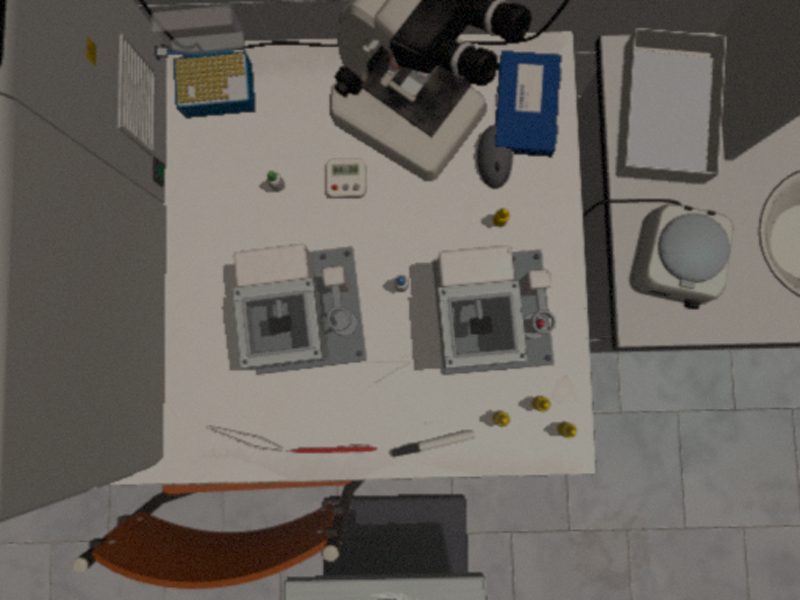

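View pics/side0b.png

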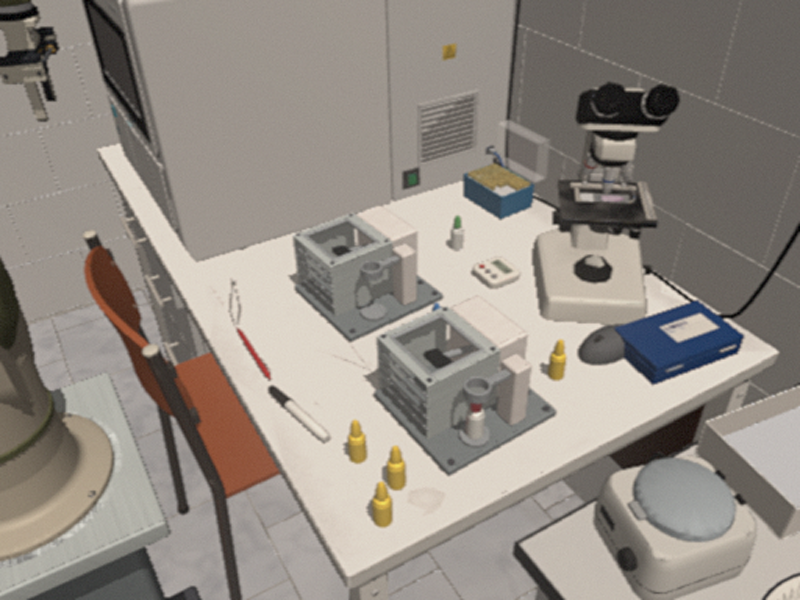

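The right-hand press at about (490, 310) in the enlarged top view is loaded: a red cap shows in its collar at (541, 322). The left press's collar is empty. The arm starts far left, in front of the tall cabinet. Next I'll zoom in to pick corners.

```bash
python3 -c "
import cv2
a=cv2.imread('pics/top0.png')[155:245,275:365];cv2.imwrite('pics/tz.png',cv2.resize(a,None,fx=6,fy=6,interpolation=cv2.INTER_CUBIC))
a=cv2.imread('pics/side0.png')[185:301,235:361];cv2.imwrite('pics/sz.png',cv2.resize(a,None,fx=5,fy=5,interpolation=cv2.INTER_CUBIC))"
```

```text
(no output)
```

View pics/tz.png

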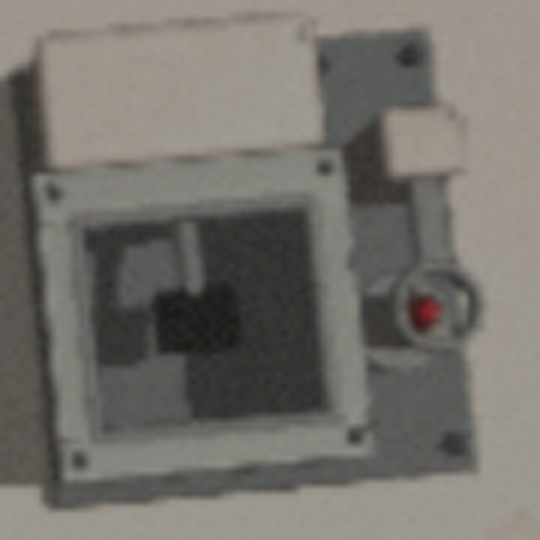

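View pics/sz.png

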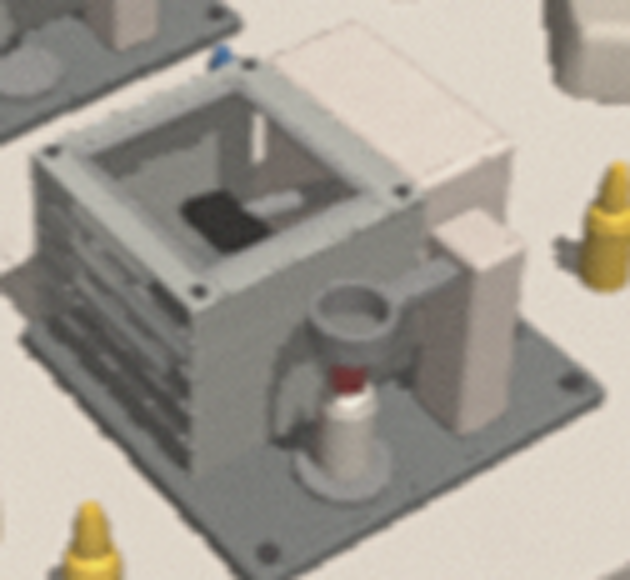

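The crops show the guard's top-plate corners, the base corners and the black pad clearly (pad at (198, 320) in the top crop and (225, 220) in the side crop). I'll fit the press pose from these.

```bash
cat > geo.py <<'E'
import numpy as np,cv2
from bench import cams
K={c:cams.get_calibration(c) for c in("top","side")}
def proj(c,P): k=K[c]; return cv2.projectPoints(np.float64(P),k["rvec"],k["tvec"],k["camera_matrix"],None)[0][:,0]
def ray(c,uv,z):
    k=K[c];R=cv2.Rodrigues(k["rvec"])[0];o=-R.T@k["tvec"].ravel();d=R.T@np.linalg.solve(k["camera_matrix"],[*uv,1]);return o+d*(z-o[2])/d[2]
E
python3 - <<'E'
from geo import *
from scipy.optimize import least_squares
M=np.array([[35,90,110],[35,-30,110],[-86,-30,110],[-86,90,110],[95,-90,12],[-95,-90,12],[-95,90,12],[-27,30,87]],float)
T=np.array([[35,175],[340,150],[372,450],[62,478],[430,30],[475,468],[48,505],[198,320]])/6+[275-.4,155-.4]
S=np.array([[245,62],[425,200],[197,300],[35,155],[603,393],[260,578],[22,335],[225,220]])/5+[235-.4,185-.4]
def w(p,m=M):
    c,s=np.cos(p[2]),np.sin(p[2]);return m@np.array([[c,-s,0],[s,c,0],[0,0,1]]).T+[p[0],p[1],0]
f=lambda p,cs=(("top",T),("side",S)):np.concatenate([(proj(c,w(p))-o).ravel() for c,o in cs])
for cs in((("top",T),),(("side",S),),(("top",T),("side",S))):
    r=least_squares(f,[650,-100,0],args=(cs,),x_scale=[100,100,1],loss="soft_l1");print(r.x[:2],np.degrees(r.x[2]),np.abs(f(r.x,cs)).max())
print(np.round(f(r.x).reshape(-1,2),1).tolist())
print("pad up/down",w(r.x,np.array([[-27,30,87],[-25,30,58.],[-27,30,110]])))
for n,u in dict(deskFL=(115,485),cabcorner=(165,460),deskFR=(593,473),cabBack=(165,0),idle_guard=(278,320)).items(): print(n,ray("top",np.array(u)/800*512,0 if n!="idle_guard" else 110))
print(ray("side",np.array((195,260))*.64,0))
E
```

```text
[ 569.73593351 -186.66811101] 3.2243051264273452 0.9757202106430043
[ 567.60744864 -189.55511533] 3.897766087547021 3.1684265979210124
[ 569.39138077 -187.15610676] 3.4540157948532038 2.4247014485370357
[[-0.2, -0.6], [0.3, -0.8], [0.4, 1.1], [0.1, 0.9], [0.2, -0.7], [0.8, 0.5], [0.7, 0.4], [-0.1, 0.2], [2.2, -2.4], [0.9, -1.3], [-1.2, 2.0], [-1.4, -1.1], [1.7, -1.3], [-0.1, 1.1], [-0.4, -2.2], [-0.5, -1.3]]
pad up/down [[ 540.63300377 -158.83728348   87.        ]
 [ 542.62937071 -158.7167886    58.        ]
 [ 540.63300377 -158.83728348  110.        ]]
deskFL [304.08047672 429.80804734   0.        ]
cabcorner [341.77809718 349.29048888   0.        ]
deskFR [ 305.11591134 -339.05679613    0.        ]
cabBack [1126.49356304  357.71200623    0.        ]
idle_guard [554.62791894 144.13106115 110.        ]
[357.20392137 383.01194396   0.        ]
```

Run:
```python
from geo import *
for n,a,b in(("knobL",(80,563),(92,238)),("knobR",(332,551),(150,353)),("cabcorner",(165,460),(195,258))):
    P=[K[c]["camera_matrix"]@np.c_[cv2.Rodrigues(K[c]["rvec"])[0],K[c]["tvec"].reshape(3,1)] for c in K]
    X=cv2.triangulatePoints(P[0],P[1],np.array(a)*.64,np.array(b)*.64);print(n,np.round((X[:3]/X[3]).ravel()))
```

```text
knobL [201. 454.  63.]
knobR [209.  74.  70.]
cabcorner [347. 337.  34.]
```

Request:
carry_out --series '[[[0,0,0.12],[-0.01,-0.034,0.008],255],[[0,0,0.12],[-0.01,-0.034,0.008],255],[[0,0,0.12],[-0.01,-0.034,0.008],255],[[0,0,0.12],[-0.01,-0.034,0.008],255],[[0,0,0.12],[-0.01,-0.034,0.008],255],[[0,0,0.12],[-0.01,-0.034,0.008],255],[[0,0,0.12],[-0.01,-0.034,0.008],255]]'

```text
t: 1.08
tool_pos: [140.2, 454.0, 237.3]
eef_rot: [-180.0, 0.0, -148.4]
force: [-1.4, -0.5, 1.4]
gripper_width: 51.0
grasp_force: 0.0
```

Request:
carry_out --series '[[[0,0,0.12],[-0.004,-0.014,0],255],[[0,0,0.12],[-0.004,-0.014,0],255],[[0,0,0.12],[-0.004,-0.014,0],255],[[0,0,0.12],[0,0,0],255],[[0,0,0.12],[0,0,0],255],[[0,0,0.12],[0,0,0],255]]'

```text
t: 1.58
tool_pos: [128.7, 413.6, 237.4]
eef_rot: [-180.0, 0.1, -107.2]
force: [-0.3, 0.2, -0.1]
gripper_width: 11.0
grasp_force: 0.0
```

Run:
```python
from bench import robot
import numpy as np
s=robot.read_state()
for k in("t","joint_pos","tool_pos","eef_rot","gripper_width"): print(k,np.round(s[k],1))
print(np.hypot(*s["tool_pos"][:2]))
```

```text
t 1.6
joint_pos [-60.8  11.1 -22.8 123.    5.9  46.9  75.5]
tool_pos [128.7 413.6 237.4]
eef_rot [-1.800e+02  1.000e-01 -1.072e+02]
gripper_width 11.0
433.1623939867118
```

Request:
carry_out --series '[[[0,0,0],[-0.01,-0.026,0],255],[[0,0,-0.083],[0.028,-0.012,0],255],[[0,0,-0.083],[0.028,-0.012,0],255],[[0,0,-0.083],[0.028,-0.012,0],255],[[0,0,-0.083],[0.026,-0.02,0],255],[[0,0,-0.083],[0.026,-0.02,0],255],[[0,0,-0.083],[0.026,-0.02,0],255]]'

```text
t: 2.17
tool_pos: [281.8, 290.7, 237.3]
eef_rot: [180.0, 0.1, -136.3]
force: [0.7, 1.0, -0.2]
gripper_width: 0.4
grasp_force: 0.0
```

Request:
carry_out --series '[[[0,0,-0.07],[0.023,-0.03,0],255],[[0,0,-0.07],[0.023,-0.03,0],255],[[0,0,-0.07],[0.023,-0.03,0],255],[[0,0,-0.07],[0.02,-0.036,0],255],[[0,0,-0.07],[0.02,-0.036,0],255],[[0,0,-0.07],[0.02,-0.036,0],255],[[0,0,-0.07],[0.02,-0.036,0],255],[[0,0,-0.07],[0.02,-0.036,0],255],[[0,0,-0.07],[0.02,-0.036,0],255],[[0,0,-0.07],[0.02,-0.036,0],255]]'

```text
t: 3.0
tool_pos: [490.4, -52.4, 237.4]
eef_rot: [180.0, 0.1, -176.3]
force: [1.2, 1.2, 0.3]
gripper_width: 0.8
grasp_force: 0.0
```

Request:
carry_out --series '[[[0,0,0],[0.017,-0.0355,0],255],[[0,0,0],[0.017,-0.0355,0],255],[[0,0,0],[0.017,-0.0355,0],255],[[0,0,0],[0,0,-0.035],255],[[0,0,0],[0,0,-0.035],255],[[0,0,0],[0,0,-0.03],255],[[0,0,0],[0,0,0],255]]'

```text
t: 3.58
tool_pos: [537.6, -156.1, 132.3]
eef_rot: [179.9, -0.4, -176.2]
force: [-1.1, 0.4, 0.5]
gripper_width: 0.5
grasp_force: 0.0
```

Run:
```python
from geo import *
from bench import robot
s=robot.read_state();print(s["tool_pos"],s["eef_rot"],s["force"],np.round(s["joint_pos"],1))
o=[]
for c,(x,y) in(("top",(240,130)),("side",(220,160))):
    im=cams.camera(c)
    u=proj(c,[s["tool_pos"],[541,-159,110],[541,-159,87]]);print(c,u.round(1).tolist())
    o.append(cv2.resize(im[y:y+150,x:x+130],None,fx=3,fy=3,interpolation=cv2.INTER_CUBIC))
cv2.imwrite("pics/a1.png",np.hstack(o))
```

```text
[ 537.64642812 -156.12648474  132.28010066] [ 179.89274851   -0.42464987 -176.15826455] [-1.13486317  0.35502328  0.50996834] [  1.9  27.2  12.  116.4  -8.9  37.7 113.6]
top [[308.3, 208.0], [308.5, 207.3], [307.5, 208.0]]
side [[277.4, 210.6], [279.4, 219.1], [279.2, 227.3]]
```

View pics/a1.png

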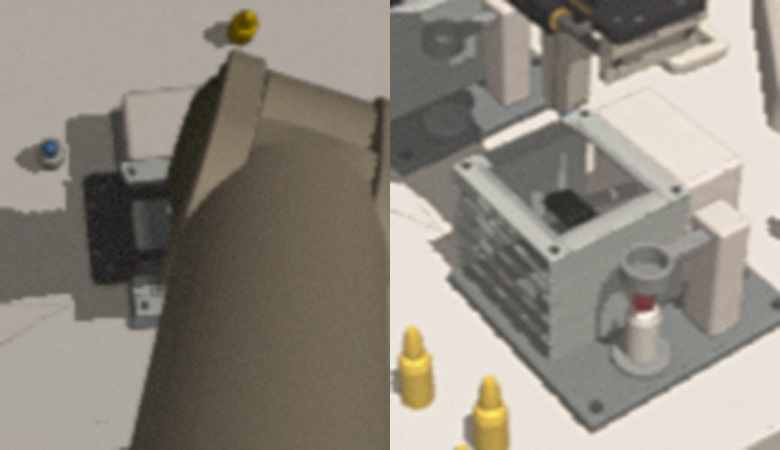

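The side crop shows the finger ending near (565, 108), about 45 crop px above where I project the TCP (562, 152). I won't descend until I've checked this with a settled picture and an overlaid gripper model.

```bash
cat > ov.py <<'E'
from geo import *
from bench import robot
from scipy.spatial.transform import Rotation as Ro
def overlay(fn,box=dict(top=(240,130),side=(215,130))):
    s=robot.read_state();print(s["t"],s["tool_pos"],s["eef_rot"],s["force"])
    R=Ro.from_euler("xyz",s["eef_rot"],degrees=True).as_matrix();o=[]
    for c,(x,y) in box.items():
        im=cv2.resize(cams.camera(c)[y:y+130,x:x+130],None,fx=3,fy=3,interpolation=cv2.INTER_CUBIC)
        def poly(P,col): cv2.polylines(im,[np.int32((proj(c,P)-[x,y]+.5)*3)],True,col,1)
        for hx,hy,z,col in((7.5,17.5,0,(0,0,255)),(7.5,17.5,-84,(0,0,255)),(37.5,94,-84,(0,255,0))):
            poly([s["tool_pos"]+R@[a*hx,b*hy,z] for a,b in((1,1),(1,-1),(-1,-1),(-1,1))],col)
        a=np.radians(3.45);Q=np.array([[np.cos(a),-np.sin(a)],[np.sin(a),np.cos(a)]])
        w=lambda p:[*(Q@p[:2]+[569.4,-187.2]),p[2]]
        poly([w(np.array(p)) for p in((-66,-13,110),(12,-13,110),(12,73,110),(-66,73,110))],(255,255,0))
        o.append(im)
    cv2.imwrite(fn,cv2.resize(np.hstack(o),(780,390)))
E
python3 -c "
from ov import *
overlay('pics/a2.png')"
```

```text
3.6833 [ 540.30790548 -156.80757928  136.89815497] [ 1.79980758e+02 -1.00911082e-01 -1.76155720e+02] [-0.13765152 -1.0549213   0.75745233]
```

View pics/a2.png

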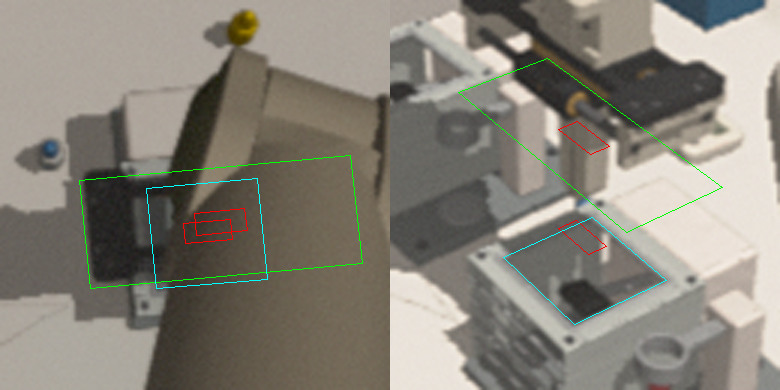

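The settled picture shows the same thing: the top view agrees with the model, but in the side view the finger ends about 43 crop px above the projected tip. I'll compare against the first side picture, where the gripper is visible at the top left.

Run:
```python
from geo import *
from scipy.spatial.transform import Rotation as Ro
im=cv2.imread("pics/side0.png")[0:100,0:100]
im=cv2.resize(im,None,fx=6,fy=6,interpolation=cv2.INTER_CUBIC)
R=Ro.from_euler("xyz",[180,0,163.1],degrees=True).as_matrix();t=np.array([210.7,693.7,180.9])
def poly(P,col): cv2.polylines(im,[np.int32((proj("side",P)+.5)*6)],True,col,1)
for y in(-55,55):
    for z in (0,-84): poly([t+R@[a*7.5,y+b*9,z] for a,b in((1,1),(1,-1),(-1,-1),(-1,1))],(0,0,255))
poly([t+R@[a*37.5,b*94,-84] for a,b in((1,1),(1,-1),(-1,-1),(-1,1))],(0,255,0))
cv2.imwrite("pics/s0g.png",im)
```

```text
(no output)
```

View pics/s0g.png

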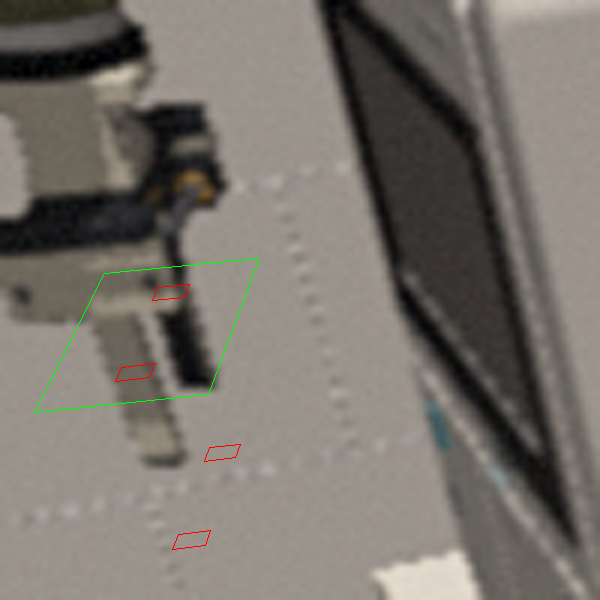

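The first picture shows the same offset: about 13 px along the finger, with the real tips further up than reported. The reported TCP and the cameras therefore disagree by about 35–40 mm. Before going near the window I'll raise the tool and tilt it so both cameras see the tip, then triangulate the offset.

Request:
carry_out --series '[[[0,0,0],[0,0,0.04],255],[[0,0,0],[0.02,0,0.035],255],[[0,0,0],[0.03,0,0.025],255],[[0,-0.12,0],[0.03,0,0],255],[[0,-0.12,0],[0,0,0],255],[[0,-0.12,0],[0,0,0],255],[[0,-0.12,0],[0,0,0],255],[[0,-0.12,0],[0,0,0],255],[[0,-0.12,0],[0,0,0],255],[[0,0,0],[0,0,0],255]]'

```text
t: 4.62
tool_pos: [628.4, -136.2, 245.7]
eef_rot: [-178.8, 32.0, -177.2]
force: [0.3, 1.0, -0.2]
gripper_width: 0.4
grasp_force: 0.0
```

Request:
carry_out --series '[[[0,0,0],[0,0,0],255],[[0,0,0],[0,0,0],255]]'

```text
t: 4.78
tool_pos: [630.5, -134.3, 244.9]
eef_rot: [-178.6, 31.9, -176.7]
force: [-0.4, -0.7, -0.7]
gripper_width: 0.8
grasp_force: 0.0
```

Run:
```python
from geo import *
from bench import robot
s=robot.read_state();print(s["tool_pos"],s["eef_rot"],np.round(s["joint_pos"],1));o=[]
for c in("top","side"):
    u=proj(c,[s["tool_pos"]])[0]; x,y=np.int32(u)-[45,60];im=cams.camera(c);cv2.imwrite(f"pics/b_{c}.png",im);print(c,u,(x,y))
    q=cv2.resize(im[y:y+90,x:x+80],None,fx=5,fy=5,interpolation=cv2.INTER_CUBIC);cv2.circle(q,np.int32((u-[x,y]+.5)*5).tolist(),4,(0,0,255),1);o.append(q)
cv2.imwrite("pics/a3.png",np.hstack(o))
```

```text
[ 630.51504193 -134.27493389  244.89712055] [-178.61960472   31.88328725 -176.67400909] [  9.2  15.2   1.5 125.7 -39.5  10.  140.8]
top [301.6338717  158.77491916] (np.int64(256), np.int64(98))
side [310.54320196 146.87569092] (np.int64(265), np.int64(86))
```

View pics/a3.png

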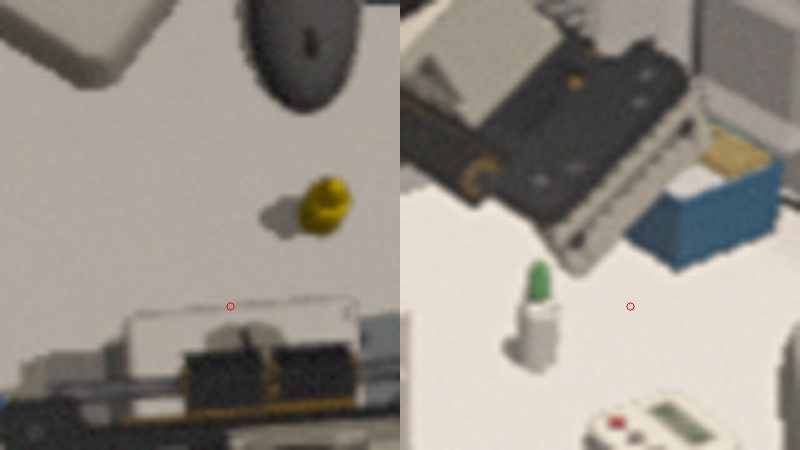

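In the tilted pose the side view has the tip hidden behind the gripper body. The top view shows it near (245, 325) in the crop, about 4 px from the prediction. I'll solve for a constant offset from all the tip observations.

Run:
```python
from geo import *
from scipy.spatial.transform import Rotation as Ro
for c in K: R=cv2.Rodrigues(K[c]["rvec"])[0]; print(c,"centre",(-R.T@K[c]["tvec"].ravel()).round())
obs=[("side",[210.7,693.7,180.9],[180,0,163.1],(-3.9,-12.9)),
     ("side",[540.3,-156.8,136.9],[180,-.1,-176.2],(0,-16)),
     ("top",[630.5,-134.3,244.9],[-178.6,31.9,-176.7],(2.9,3.7))]
for frame in("world","tool"):
    A=[];b=[]
    for c,p,e,d in obs:
        R=Ro.from_euler("xyz",e,degrees=True).as_matrix() if frame=="tool" else np.eye(3)
        J=np.array([(proj(c,[np.array(p)+R@v*10])-proj(c,[p]))[0]/10 for v in np.eye(3)]).T
        A.append(J);b+=list(d)
    A=np.vstack(A);x=np.linalg.lstsq(A,np.array(b),rcond=None)[0];print(frame,x.round(1),"res",(A@x-b).round(1), "side only",np.linalg.lstsq(A[:4],np.array(b[:4]),rcond=None)[0].round(1))
```

```text
top centre [ 466.  -49. 1141.]
side centre [ 135. -782.  743.]
world [-7.  -2.5 42.8] res [-2.8  0.3 -2.   1.6  0.4 -4.3] side only [ 1.2  2.6 40. ]
tool [ -3.4  -0.1 -40.3] res [ 0.9  0.2  1.6  0.4 -0.9  1.9] side only [ -0.8   1.9 -41. ]
```

The best fit is a tool-frame offset: the fingertips end about 40 mm behind the reported TCP, with lateral error of about 3 mm or less. So I'll centre laterally on the pad and find its height by contact force rather than the reported z. First I'll undo the tilt.

Run:
```python
from bench import robot
import numpy as np
from scipy.spatial.transform import Rotation as Ro
s=robot.read_state();R=Ro.from_euler("xyz",s["eef_rot"],degrees=True);T=Ro.from_euler("xyz",[180,0,-176.55],degrees=True)
print((T*R.inv()).as_rotvec().round(4),(np.array([541,-159,190])-s["tool_pos"]).round(1),s["t"])
```

```text
[-0.0097  0.5557  0.009 ] [-89.3 -24.9 -54. ] 4.8833
```

Request:
carry_out --series '[[[-0.002,0.11,0.002],[-0.018,-0.005,0],255],[[-0.002,0.11,0.002],[-0.018,-0.005,0],255],[[-0.002,0.11,0.002],[-0.018,-0.005,0],255],[[-0.002,0.11,0.002],[-0.018,-0.005,0],255],[[-0.002,0.115,0.002],[-0.017,-0.005,0],255],[[0,0,0],[0,0,-0.025],255],[[0,0,0],[0,0,-0.025],255],[[0,0,0],[0,0,0],255],[[0,0,0],[0,0,0],255]]'

```text
t: 5.63
tool_pos: [549.2, -155.9, 191.1]
eef_rot: [179.9, 2.6, -176.5]
force: [0.2, 0.9, 0.8]
gripper_width: 0.1
grasp_force: 0.0
```

Run:
```python
from bench import robot
import numpy as np
from scipy.spatial.transform import Rotation as Ro
s=robot.read_state();R=Ro.from_euler("xyz",s["eef_rot"],degrees=True);T=Ro.from_euler("xyz",[180,0,-176.55],degrees=True)
print((T*R.inv()).as_rotvec().round(4),(np.array([541,-159,150])-s["tool_pos"]).round(1),s["t"],s["force"],np.round(s["joint_pos"],1))
```

```text
[-0.0042  0.0456 -0.0003] [ -8.2  -3.1 -41.1] 5.6333 [0.16691733 0.86610859 0.81125776] [ -9.   23.7  27.5 114.7 -17.3  42.8 122.3]
```

Request:
carry_out --series '[[[-0.004,0.045,0],[-0.008,-0.003,0],255],[[0,0,0],[0,0,-0.025],255],[[0,0,0],[0,0,-0.025],255],[[0,0,0],[0,0,0],255],[[0,0,0],[0,0,0],255],[[0,0,0],[0,0,0],255]]'

```text
t: 6.13
tool_pos: [542.4, -159.9, 143.5]
eef_rot: [180.0, 0.3, -176.6]
force: [-0.3, 0.2, 1.5]
gripper_width: 0.9
grasp_force: 0.0
```

```bash
sed -i 's/poly(\[s\["tool_pos"\]+R@\[a\*hx,b\*hy,z\]/poly([s["tool_pos"]+R@[a*hx,b*hy,z-40*(hx<10)]/; s/side=(215,130)/side=(225,150)/' ov.py
python3 - <<'E'
import ov
import cv2
ov.overlay("pics/a4.png",dict(top=(240,130),side=(225,150)))
E
```

```text
6.1333 [ 542.39188912 -159.94230912  143.53860007] [ 179.99989226    0.30630394 -176.62117778] [-0.31089679  0.23407535  1.49923494]
```

View pics/a4.png

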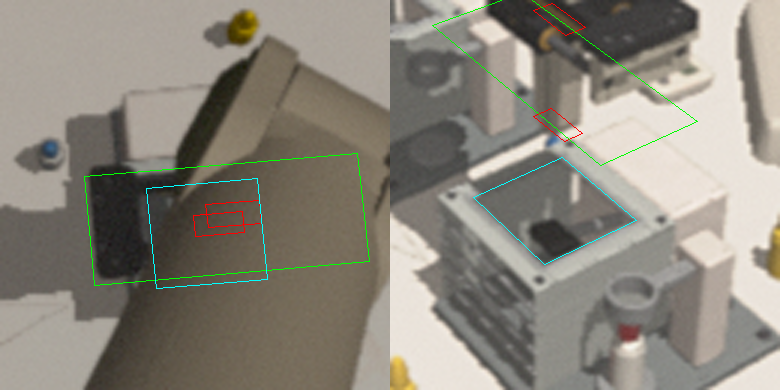

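With the 40 mm correction the projected tip (red, near (557, 125)) lies on the real fingertip, above the window. Now I'll descend in steps and watch the force.

Request:
carry_out --series '[[[0,0,0],[-0.002,0,-0.02],255],[[0,0,0],[0,0,-0.02],255],[[0,0,0],[0,0,0],255],[[0,0,0],[0,0,-0.01],255],[[0,0,0],[0,0,-0.01],255],[[0,0,0],[0,0,0],255],[[0,0,0],[0,0,0],255]]'

```text
t: 6.82
tool_pos: [539.5, -159.6, 81.7]
eef_rot: [180.0, 0.2, -176.6]
force: [0.2, -0.3, 0.2]
gripper_width: 0.7
grasp_force: 0.0
```

Request:
carry_out --series '[[[0,0,0],[0,0,-0.01],255],[[0,0,0],[0,0,-0.01],255],[[0,0,0],[0,0,0],255],[[0,0,0],[0,0,0],255]]'

```text
t: 7.15
tool_pos: [539.0, -159.4, 61.0]
eef_rot: [179.9, 0.1, -176.6]
force: [-0.1, -0.6, -0.4]
gripper_width: 0.9
grasp_force: 0.0
```

Run:
```python
import ov
ov.overlay("pics/a5.png",dict(top=(240,130),side=(225,150)))
```

```text
7.15 [ 539.0201268  -159.36564025   60.99783779] [ 1.79939169e+02  1.27770245e-01 -1.76624004e+02] [-0.11836414 -0.57148693 -0.44926382]
```

View pics/a5.png

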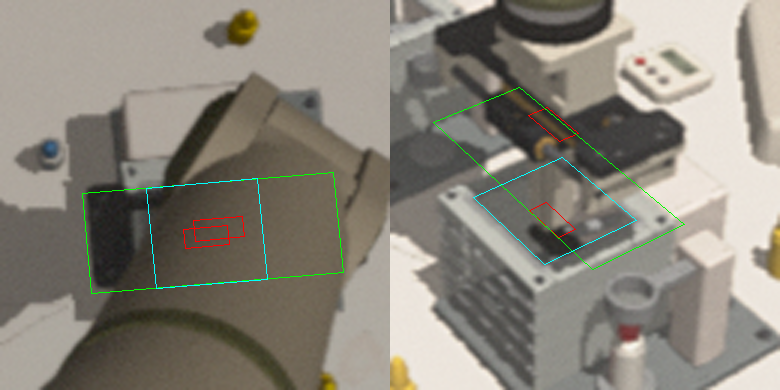

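The fingertips are inside the window, right over the black pad (near (555, 225)). I'll go down to contact in small steps.

Request:
carry_out --series '[[[0,0,0],[0.002,0,-0.008],255],[[0,0,0],[0,0,-0.006],255],[[0,0,0],[0,0,-0.004],255],[[0,0,0],[0,0,0],255],[[0,0,0],[0,0,0],255]]'

```text
t: 7.67
tool_pos: [541.3, -159.6, 43.5]
eef_rot: [180.0, 0.2, -176.6]
force: [-1.4, -1.8, 3.6]
gripper_width: 0.4
grasp_force: 1.7
```

Request:
carry_out --series '[[[0,0,0],[0,0,-0.006],255],[[0,0,0],[0,0,0],255],[[0,0,0],[0,0,0],255]]'

```text
t: 7.92
tool_pos: [541.3, -159.6, 37.8]
eef_rot: [180.0, 0.2, -176.6]
force: [-1.9, -0.6, 3.7]
gripper_width: 0.7
grasp_force: 2.0
```

Contact came at a reported z of about 45, which matches the 40 mm offset. I'll press on towards the stop.

Request:
carry_out --series '[[[0,0,0],[0,0,-0.006],255],[[0,0,0],[0,0,-0.006],255],[[0,0,0],[0,0,-0.004],255],[[0,0,0],[0,0,0],255],[[0,0,0],[0,0,0],255]]'

```text
t: 8.33
tool_pos: [541.9, -159.6, 22.3]
eef_rot: [180.0, 0.3, -176.6]
force: [-2.6, -0.0, 6.3]
gripper_width: 0.5
grasp_force: 3.5
```

Request:
carry_out --series '[[[0,0,0],[0,0,-0.002],255],[[0,0,0],[0,0,0],255],[[0,0,0],[0,0,0],255]]'

```text
t: 8.58
tool_pos: [542.0, -159.6, 21.6]
eef_rot: [179.9, 0.3, -176.6]
force: [-5.3, 0.2, 22.9]
gripper_width: 0.7
grasp_force: 12.1
```

The stop is reached: 22.9 N with z no longer dropping. Now I'll hold for two seconds.

Request:
carry_out --series '[[[0,0,0],[0,0,0],255],[[0,0,0],[0,0,0],255],[[0,0,0],[0,0,0],255],[[0,0,0],[0,0,0],255],[[0,0,0],[0,0,0],255],[[0,0,0],[0,0,0],255],[[0,0,0],[0,0,0],255],[[0,0,0],[0,0,0],255],[[0,0,0],[0,0,0],255],[[0,0,0],[0,0,0],255]]'

```text
t: 9.42
tool_pos: [542.0, -159.6, 21.6]
eef_rot: [179.9, 0.3, -176.6]
force: [-6.0, 0.2, 23.5]
gripper_width: 0.7
grasp_force: 12.0
```

Request:
carry_out --series '[[[0,0,0],[0,0,0],255],[[0,0,0],[0,0,0],255],[[0,0,0],[0,0,0],255],[[0,0,0],[0,0,0],255],[[0,0,0],[0,0,0],255],[[0,0,0],[0,0,0],255],[[0,0,0],[0,0,0],255],[[0,0,0],[0,0,0],255],[[0,0,0],[0,0,0],255],[[0,0,0],[0,0,0],255]]'

```text
t: 10.25
tool_pos: [542.0, -159.6, 21.6]
eef_rot: [179.9, 0.3, -176.6]
force: [-4.5, 0.7, 23.4]
gripper_width: 0.4
grasp_force: 12.0
```

Request:
carry_out --series '[[[0,0,0],[0,0,0],255],[[0,0,0],[0,0,0],255],[[0,0,0],[0,0,0.006],255],[[0,0,0],[0,0,0.008],255],[[0,0,0],[0,0,0.008],255],[[0,0,0],[0,0,0.008],255],[[0,0,0],[0,0,0.01],255],[[0,0,0],[0,0,0.01],255],[[0,0,0],[0,0,0],255]]'

```text
t: 11.0
tool_pos: [542.2, -159.5, 71.5]
eef_rot: [180.0, 0.3, -176.6]
force: [0.1, 0.1, 0.0]
gripper_width: 0.7
grasp_force: 0.0
```

Released. I'll withdraw straight up.

Request:
carry_out --series '[[[0,0,0],[0,0,0.015],255],[[0,0,0],[0,0,0.025],255],[[0,0,0],[0,0,0.03],255],[[0,0,0],[0,0,0.035],255],[[0,0,0],[0,0,0.035],255],[[0,0,0],[0,0,0.02],255],[[0,0,0],[0,0,0],255],[[0,0,0],[0,0,0],255],[[0,0,0],[0,0,0],255]]'

```text
t: 11.75
tool_pos: [540.9, -158.9, 228.9]
eef_rot: [179.9, 0.1, -176.6]
force: [-0.7, -0.1, -0.1]
gripper_width: 0.2
grasp_force: 0.0
```

Run:
```python
from geo import *
from bench import regions_of,robot
a=cv2.imread("pics/side0.png");b=cams.camera("side")
d=cv2.absdiff(a,b).max(2)[215:310,270:365]; print("press area diff, rows",np.argwhere(d>60).shape)
for q in("cap_bottle","loaded_pad"):
    for r in regions_of("side",q): print(q,round(r["p"],2),r["location"])
s=robot.read_state();print(s["t"],s["tool_pos"],s["force"])
```

```text
press area diff, rows (0, 2)
cap_bottle 0.71 [355.1, 231.6]
cap_bottle 0.61 [303.8, 269.3]
cap_bottle 0.57 [224.9, 284.0]
cap_bottle 0.57 [248.3, 321.4]
cap_bottle 0.55 [253.7, 297.4]
cap_bottle 0.28 [294.1, 242.3]
cap_bottle 0.18 [147.9, 202.3]
loaded_pad 0.58 [284.1, 227.0]
11.9 [ 540.76824048 -159.17579128  228.39204663] [ 0.71805494 -0.02308091  0.14765072]
```

The pad is back at its starting pixel (284, 227), the bottle hasn't moved, (304, 269) against (304, 270), and the arm is clear.

```bash
python3 -c "
from bench import robot
print(robot.close_job())"
```

```text
the job is handed in; nothing more can be done
None
```

The loaded press's lever was pushed to its stop, held there for about two seconds and released; its pad came back up to where it started, the bottle in the press stayed put, the arm withdrew clear, and the job was handed in at about 12 s.

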